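# Set up the wire jig and hold its sprung stop at the mark

## Robot

A 7-joint arm with a two-finger parallel gripper is mounted at the origin on the work surface. World frame = base frame: x ahead of the robot, y to its left, z up, the work surface at z = 0. Lengths are in m, angles in rad, forces in N, time in s.
With the tool pointing down it reaches from about 0.35 to 0.9 m from the base axis. Payload 8.1 kg.
Tool frame: the origin (TCP) lies at the very end of the fingers, on their centre line; the grasp point (between the pads) lies 19 mm behind it; x points along the fingers, y is the direction in which the jaws open and shut, and the axes are right-handed (so a half turn about x gives the same grasp; the last joint's range is limited). The gripper opens to 92 mm and grips with 3 to 60 N. Pads are 19 mm wide; open, the fingers measure 130 mm over their backs; the gripper's body (75 mm by 190 mm) begins 47 mm behind the grasp point.
Start: joints at [-1.422, 0.434, 0.025, 1.573, -0.012, 1.134, -0.075], TCP at [0.156, 0.605, 0.192] pointing down, gripper open.
Joint ranges: [-2.62, 2.62], [-0.44, 2.09], [-1.27, 1.32], [0.08, 2.57], [-1.32, 4.46], [0.12, 2], [-2.74, 2.74]. Speed limits (rad/s): [2.22, 2.22, 3.01, 3.01, 3.14, 3.14, 3.14].

## Interface

Orientations are given as a unit quaternion [w, x, y, z].
In Python, from workcell import manip gives the robot as it stands. The module is installed in compiled form; this text tells all that it offers.
- The arm moves only by the tool carry_out, never from a script. Its argument "plan" is a list of rows, each an object of numbers: "tx", "ty", "tz": the shift along the tool's x, y, z in units of 25 mm (1.0 is 25 mm); "yaw": the turn about the tool's x in units of 6 degrees (1.0 is 6 degrees). In form: [{"tx": .., "ty": .., "tz": .., "yaw": ..}, ...]. A call has 1 to 12 rows; each row shifts and turns the commanded pose from where the row before left it, along the tool's axes as they then stand; what a row does not reach is not made up. A row lasts 1/10 s, in which the tool goes at most 50 mm and 8.59 degrees, less where a joint would pass 70% of its speed; a pose out of reach is approached as far as the arm can. A call with a number of a shift or a turn outside -1 to 1 is refused whole. A call with a gripper value outside its range is refused whole. "fingers" is the opening in per cent of the stroke, from 0 (shut) to 100 (fully open), set as the call begins (left out, the last holds). The fingers move at their own pace and stop on an object; the grip force is fixed at half the most. Time passes only in rows, so rows that do not move let the fingers close. It gives the time, the measured TCP pose, the force and the opening at its end, in the units of the state.
- manip.sense(): the state, without advancing time (a new reading comes with each control period).
- manip.capture(name): name is "side" or "top"; returns the picture (420x560x3 uint8, red, green, blue); there is no depth.
- manip.camera_model(name): a dict with "vertical_fov" (degrees; the focal length in pixels is half the picture's height over the tangent of half this angle, whatever the lens; pixels are square), "cx", "cy" (the principal point, pixels), "world_from_camera" (4x4, takes a point from camera to world coordinates). Camera axes: x right, y down, z forward; pixel columns grow to the right and rows downward; lengths in m; the calibration is good to about 2 mm. A picture is of the moment at which its call begins. camera_model takes no time and is no camera call.
- manip.job_done(): hands the job in, once; it reports no verdict.
The state is a dict: "time": time; "q": joint angles; "dq": joint speeds; "joint_efforts": joint torques, N m; "eef_pos": TCP position; "tool_rot": TCP orientation; "force": force on the tool from outside, world axes, zero at the start; "moment": the same for the moment, N m; "width": finger opening in m.
Only numpy, scipy, OpenCV 4.12 (cv2) and the standard library are available. Lean on these libraries where they do the work, as an engineer would, in place of code of your own. Each camera call takes 0.05 s, during which the arm holds its last target.

## Task

Set up the wire-bending jig for the next piece: place the loose round former on the jig's round base, upright and with the edges flush all round, setting it down rather than dropping it, and let go of it. Then take the jig's sprung stop rod by its upright post, pull it out of its tube until the dark ring on the rod has just come fully out of the tube's mouth, and hold it there: finish while still holding the rod steady at the mark, as its spring would pull it back. Leave the other things on the plate where they are.

Things in the scene. Friction and masses are not known exactly. Their poses are not given: they have to be found in the camera images.
- former: Loose wire former, about 160 g: a dark brown disc 66 mm in diameter and 14 mm thick, with a brass post 16 mm in diameter standing 36 mm up from the middle of its top (50 mm high in all). Origin: centre of the underside; z up. It lies upright on the aluminium plate, to the left or the right of the jig.
- former_post (a point): Point on the former's axis in its brass post, 36 mm above the underside (22 mm above the disc's top, 14 mm below the post's top): a good height to grip the post from above.
- jig: The jig, fixed on the aluminium plate (plate top 12 mm above the work surface). Origin: middle of its underside; y: the way the rod pulls out; z up. Foot bar 62 mm wide (x), y -158 to 142 mm, 8 mm thick. On it a round brown base 66 mm in diameter centred at y -125 mm, flat top at z 30 mm, and a steel tube 22 mm in diameter (end collar 26 mm), y -60 to 50 mm, axis at z 35 mm.
- base_top (a point): Centre of the flat top of the jig's round base, where the former's underside goes; same axes as the jig.
- tube_mouth (a point): Centre of the tube's mouth, from which the rod comes out; same axes as the jig.
- rod: Stop rod, steel, 12 mm in diameter, slides only along the jig's y. Its outer end is a 20 mm block with an upright brass post. Origin: on the rod's axis under the post, axes as the jig; home, 45 mm outside the mouth. A spring inside the tube pulls it in: 3 N at home, 1 N more each 10 mm, 9 N at the mark; little friction, so it goes home when let go. Hard stop 85 mm out.
- rod_post (a point): Point on the axis of the rod's upright brass post, 40 mm above the rod's axis: a good height to grip from above. The post is 16 mm in diameter; its top is 15 mm above this point, the 20 mm block at its foot 32 mm below.
- rod_mark (a point): Centre of the tube-side edge of the dark ring on the rod (the ring is 5 mm wide, 13 mm in diameter). Home, it is hidden 60 mm inside the mouth. The rod is at its mark when this point is level with tube_mouth, the rod being 60 mm out. Same axes as the jig.
- spool: Bystander: spool of copper wire with black flanges, standing upright, 62 mm in diameter, 40 mm high, no post. Origin: centre of the underside. It lies on the side of the jig where the former does not.
- bundle: Bystander: bundle of copper rods, 160 mm long, 19 mm wide, 12 mm high, lying along its y between the robot and the jig. Origin: centre of the underside.
- hammer: Bystander: hammer with a wooden handle, about 300 mm long, lying across the plate beyond the jig, seen from the robot.
- stand: Bystander: soldering-iron stand, 70 x 150 mm foot with a coil holder 90 mm high, at the far right of the plate. Origin: centre of the underside.
Mind the look-alikes: they are no part of the job. What is shaped like the former but blue is not meant.

How it is judged:
On the way, in this order (a step that is already met when the one before it is completed fails the run):
1. the former is seated on the jig's base, edges flush, and let go (horizontal distance between former and base_top below 0.004 m and z of former in the frame of base_top between -0.0025 and 0.0025 m and angle between former's own z axis and vertical below 0.05 rad and contact force between the fingers and former below 0.2 N), for 0.3 s.
2. the rod is held by the fingers with its ring at the tube's mouth (y of rod_mark in the frame of tube_mouth between -0.004 and 0.004 m and contact force between the fingers and rod above 3 N), for 0.5 s.
At the end, for the whole second after the job is handed in: The former rests upright on the jig's base, within 4 mm of concentric, its underside within 2.5 mm of the base's top and tilted under 0.05 rad, not touched by the fingers; the rod's mark is within 4 mm of the tube's mouth, held still there (under 10 mm/s) by the fingers with more than 3 N (all of step 1 and all of step 2 and linear speed of each of rod, former below 0.01 m/s); the arm keeps its last pose, push and grip.
It fails at once if the spool is moved more than 30 mm (distance of spool from where it was at the start of the episode above 0.03 m).
It fails at once if the bundle is moved more than 30 mm (distance of bundle from where it was at the start of the episode above 0.03 m).
It fails at once if the hammer is moved more than 30 mm (distance of hammer from where it was at the start of the episode above 0.03 m).
It fails at once if the stand is moved more than 30 mm (distance of stand from where it was at the start of the episode above 0.03 m).
It fails at once if the former is dropped (falls free of the fingers faster than 0.5 m/s) (contact force between the fingers and former below 0.1 N and linear speed of former above 0.5 m/s).
It also fails if it takes over 58 s, if anything falls off the work surface, if the arm or the gripper's body presses on something with over 40 N, if the wrist force passes 120 N, or if a joint passes its speed limit or range.

## Working session

There is one attempt and no reset: what is moved stays moved. The work goes in short steps, Python scripts to look and compute and a tool call to move; the robot and the scene stay as the last step left them, time stands still between calls to the robot, and variables do not carry over. Pictures are saved under pics/ and viewed, and the job is handed in when it is done.

Besides the shell and the picture viewer there is one more tool, called after ">>>" by a JSON object that holds its "api" and its "payload", one argument or row to a line. carry_out: Moves the arm, as the interface text tells. Its arguments: {"type":"object","properties":{"plan":{"type":"array"},"fingers":{"type":"number"}},"required":["plan"]}

```bash
mkdir -p pics; python3 - <<'E'
from workcell import manip
import cv2
for n in("side","top"):
    im=manip.capture(n); cv2.imwrite(f"pics/{n}0.png",im[:,:,::-1]); print(n,manip.camera_model(n))
print(manip.sense())
E
```

```text
side {'vertical_fov': 44.6150654746386, 'cx': 283.4874395736184, 'cy': 213.4195791179666, 'world_from_camera': array([[ 0.88738557, -0.30306799,  0.34741422,  0.00374514],
       [-0.46100359, -0.57555452,  0.67543518, -1.01762326],
       [-0.00474695, -0.75953064, -0.65045421,  1.01371235],
       [ 0.        ,  0.        ,  0.        ,  1.        ]])}
top {'vertical_fov': 47.44720500101549, 'cx': 275.26915669564124, 'cy': 213.1195212304012, 'world_from_camera': array([[ 0.0270327 , -0.98894123,  0.14582344,  0.34256323],
       [-0.99928448, -0.03059447, -0.02223771, -0.03039829],
       [ 0.02645318, -0.14511795, -0.98906067,  1.41322878],
       [ 0.        ,  0.        ,  0.        ,  1.        ]])}
{'time': 0.1, 'q': array([-1.4215971 ,  0.43517854,  0.0250025 ,  1.57401296, -0.01156933,
        1.13398125, -0.07509402]), 'dq': array([-0.00170209, -0.00219568,  0.00030552, -0.00132681, -0.00013627,
        0.0002732 ,  0.00105308]), 'joint_efforts': array([ 2.19588270e-03, -6.69132257e+01,  9.87598300e-01, -3.15151477e+01,
       -6.05030917e-02,  3.74304014e-02,  1.36662688e-04]), 'eef_pos': array([0.15567416, 0.60477952, 0.1913055 ]), 'tool_rot': array([ 0.70150317,  0.08830868,  0.70150987, -0.08932405]), 'force': array([-0.52115107, -0.23386365, -0.00753307]), 'moment': array([ 0.02250474, -0.06913287, -0.02119187]), 'width': 0.09193003935657185}
```

View pics/side0.png

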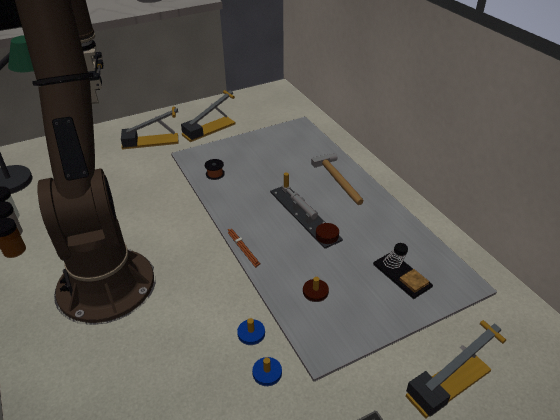

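View pics/top0.png

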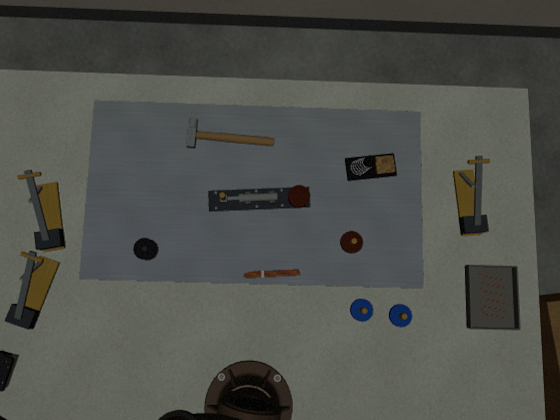

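```bash
python3 - <<'E'
import cv2,numpy as np
s=cv2.imread('pics/side0.png');t=cv2.imread('pics/top0.png')
a=cv2.resize(t[170:265,200:380],None,fx=4,fy=4,interpolation=cv2.INTER_CUBIC)
b=cv2.resize(s[160:310,260:350],None,fx=4,fy=4,interpolation=cv2.INTER_CUBIC)
cv2.imwrite('pics/ct.png',a);cv2.imwrite('pics/cs.png',b)
for n,i,pts in(('t',t,[(351,242),(345,242),(299,196),(354,239),(222,197),(212,200)]),('s',s,[(316,292),(327,232),(316,282),(286,180),(310,290)])):
    for p in pts: print(n,p,i[p[1],p[0],::-1])
E
```

```text
t (351, 242) [52 36  9]
t (345, 242) [39 13  6]
t (299, 196) [36 10  2]
t (354, 239) [94 77 33]
t (222, 197) [82 66 26]
t (212, 200) [23 26 28]
s (316, 292) [45  9  3]
s (327, 232) [45 15  5]
s (316, 282) [68 49 13]
s (286, 180) [66 46 15]
s (310, 290) [48 16 11]
```

View pics/ct.png

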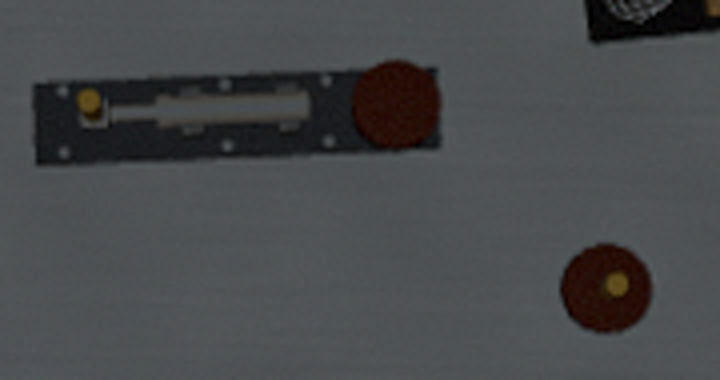

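View pics/cs.png

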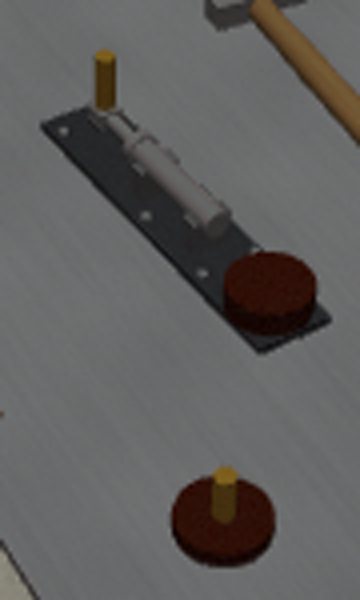

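```bash
cat > h.py <<'E'
import cv2,numpy as np
from workcell import manip
def K(n):
    m=manip.camera_model(n);return m,210/np.tan(np.radians(m['vertical_fov']/2))
def cast(n,uv,z):
    m,f=K(n);T=m['world_from_camera'];d=T[:3,:3]@np.array([(uv[0]-m['cx'])/f,(uv[1]-m['cy'])/f,1]);o=T[:3,3]
    return o+d*(z-o[2])/d[2]
def proj(n,p):
    m,f=K(n);T=m['world_from_camera'];c=T[:3,:3].T@(np.array(p)-T[:3,3]);return np.array([m['cx']+f*c[0]/c[2],m['cy']+f*c[1]/c[2]])
def masks(im):
    i=cv2.resize(im,None,fx=4,fy=4,interpolation=cv2.INTER_LINEAR).astype(float)
    r,g,b=i[...,0],i[...,1],i[...,2]
    brass=(g>1.6*b)&(g>0.55*r)&(r>35)&(r>b*2)
    brown=(r>1.9*g)&(r>22)
    return brown,brass
def blob(m,uv,rad,hull=True):
    w=np.zeros(m.shape,np.uint8);cv2.circle(w,(int(uv[0]*4),int(uv[1]*4)),rad*4,1,-1)
    mm=(m&(w>0)).astype(np.uint8)
    cs,_=cv2.findContours(mm,cv2.RETR_EXTERNAL,cv2.CHAIN_APPROX_NONE)
    c=max(cs,key=cv2.contourArea)
    if hull:c=cv2.convexHull(c)
    M=cv2.moments(c);x,y,ww,hh=cv2.boundingRect(c)
    return np.array([(M['m10']/M['m00']+.5)/4-.5,(M['m01']/M['m00']+.5)/4-.5]),M['m00']/16,(x/4,y/4,ww/4,hh/4)
E
python3 - <<'E'
from h import *
im={n:cv2.imread(f'pics/{n}0.png')[:,:,::-1] for n in('side','top')}
for n,F,B,R in(('side',(316,290),(327,232),(286,180)),('top',(351,242),(299,196),(222,196))):
    br,bs=masks(im[n])
    for nm,m,uv,rad,z in(('former',br,F,18,.019),('base',br,B,16,.031),('formerpost',bs,F,20,.044),('rodpost',bs,R,14,.0785)):
        c,a,bb=blob(m,uv,rad);print(n,nm,c.round(2),round(a),bb,cast(n,c,z).round(4))
E
```

```text
side former [315.19 289.8 ] 423 (303.25, 280.0, 24.75, 21.0) [ 0.4687 -0.2873  0.019 ]
side base [326.87 232.78] 367 (316.0, 223.25, 22.75, 20.5) [ 0.5983 -0.1289  0.031 ]
side formerpost [315.59 283.26] 79 (312.75, 277.0, 7.0, 13.75) [ 0.4687 -0.2875  0.044 ]
side rodpost [285.9  179.46] 60 (284.0, 172.75, 4.75, 14.75) [0.583  0.0911 0.0785]
top former [351.03 241.73] 352 (340.5, 231.5, 21.75, 21.25) [ 0.4701 -0.2865  0.019 ]
top base [298.4  195.93] 363 (288.0, 185.75, 21.5, 21.25) [ 0.5996 -0.1282  0.031 ]
top formerpost [353.09 240.8 ] 40 (349.75, 237.75, 7.5, 7.0) [ 0.4707 -0.2879  0.044 ]
top rodpost [221.96 195.51] 33 (219.25, 192.25, 6.0, 7.75) [0.5851 0.0919 0.0785]
```

```bash
cat >> h.py <<'E'
from scipy.spatial.transform import Rotation as R
def rot(s):
    q=s['tool_rot'];return R.from_quat([q[1],q[2],q[3],q[0]]).as_matrix()
def go(target,yaw=None):
    """yaw: desired angle of tool y in world deg (mod 180). prints tool-axis totals in units for current orientation"""
    s=manip.sense();M=rot(s);d=M.T@(np.array(target)-s['eef_pos'])/.025
    a=np.degrees(np.arctan2(M[1,1],M[0,1]))
    print('pos',s['eef_pos'].round(4),'jawang',round(a,2),'xdown',M[:,0].round(4),'units',d.round(2),'rows>=',np.ceil(abs(d).max()),'t',round(s['time'],2))
    if yaw is not None:
        e=(yaw-a+90)%180-90; print('world turn deg',round(e,2),'yaw units',round(-e/6,2))  # tool x down: +yaw = -world z
E
python3 -c "
from h import *
s=manip.sense();print(rot(s).round(3));go([.4695,-.287,.19],-3.9)"
```

```text
[[-0.     0.249  0.968]
 [-0.001  0.968 -0.249]
 [-1.    -0.001  0.   ]]
pos [0.1557 0.6048 0.1913] jawang 75.57 xdown [-2.0e-04 -1.4e-03 -1.0e+00] units [  0.1  -31.42  21.05] rows>= 32.0 t 0.1
world turn deg -79.47 yaw units 13.24
```

>>> {"api": "carry_out", "payload": {
  "plan": [
    {"yaw": 1},
    {"yaw": 1},
    {"yaw": 1},
    {"yaw": 1},
    {"yaw": 1},
    {"yaw": 1},
    {"yaw": 1},
    {"yaw": 1},
    {"yaw": 1},
    {"yaw": 1},
    {"yaw": 1},
    {"yaw": 0.96}
  ]
}}

```text
invalid input at $.plan[0]: expected keys tx, ty, tz, yaw
```

```bash
python3 -c "
from h import *
go([.5,.2,.2],3.8);go([.4695,-.287,.15],3.8)"
```

```text
pos [0.1557 0.6048 0.1913] jawang 75.57 xdown [-2.0e-04 -1.4e-03 -1.0e+00] units [ -0.33 -12.25  17.37] rows>= 18.0 t 0.1
world turn deg -71.77 yaw units 11.96
pos [0.1557 0.6048 0.1913] jawang 75.57 xdown [-2.0e-04 -1.4e-03 -1.0e+00] units [  1.7  -31.41  21.05] rows>= 32.0 t 0.1
world turn deg -71.77 yaw units 11.96
```

>>> {"api": "carry_out", "payload": {
  "plan": [
    {"tx": 0, "ty": 0, "tz": 0, "yaw": 1},
    {"tx": 0, "ty": 0, "tz": 0, "yaw": 1},
    {"tx": 0, "ty": 0, "tz": 0, "yaw": 1},
    {"tx": 0, "ty": 0, "tz": 0, "yaw": 1},
    {"tx": 0, "ty": 0, "tz": 0, "yaw": 1},
    {"tx": 0, "ty": 0, "tz": 0, "yaw": 1},
    {"tx": 0, "ty": 0, "tz": 0, "yaw": 1},
    {"tx": 0, "ty": 0, "tz": 0, "yaw": 1},
    {"tx": 0, "ty": 0, "tz": 0, "yaw": 1},
    {"tx": 0, "ty": 0, "tz": 0, "yaw": 1},
    {"tx": 0, "ty": 0, "tz": 0, "yaw": 1},
    {"tx": 0, "ty": 0, "tz": 0, "yaw": 0.96}
  ]
}}

```text
time: 1.3
eef_pos: [0.1556, 0.6049, 0.1916]
tool_rot: [0.516, 0.484, 0.515, -0.484]
force: [-0.4, 0.3, -0.3]
width: 0.0914
```

```bash
python3 -c "
from h import *
go([.5,.2,.2],3.8);go([.4695,-.287,.15],3.8);print(manip.sense()['q'].round(2))"
```

```text
pos [0.1556 0.6049 0.1916] jawang 3.57 xdown [-1.e-04 -9.e-04 -1.e+00] units [-0.32 12.74 17.02] rows>= 18.0 t 1.3
world turn deg 0.23 yaw units -0.04
pos [0.1556 0.6049 0.1916] jawang 3.57 xdown [-1.e-04 -9.e-04 -1.e+00] units [ 1.69 10.31 36.39] rows>= 37.0 t 1.3
world turn deg 0.23 yaw units -0.04
[-1.62  0.44  0.31  1.59 -0.14  1.13 -1.21]
```

>>> {"api": "carry_out", "payload": {
  "plan": [
    {"tx": -0.03, "ty": 0.75, "tz": 0.9, "yaw": 0},
    {"tx": -0.03, "ty": 0.75, "tz": 0.9, "yaw": 0},
    {"tx": -0.03, "ty": 0.75, "tz": 0.9, "yaw": 0},
    {"tx": -0.03, "ty": 0.75, "tz": 0.9, "yaw": 0},
    {"tx": -0.03, "ty": 0.75, "tz": 0.9, "yaw": 0},
    {"tx": -0.03, "ty": 0.75, "tz": 0.9, "yaw": 0},
    {"tx": -0.03, "ty": 0.75, "tz": 0.9, "yaw": 0},
    {"tx": -0.03, "ty": 0.75, "tz": 0.9, "yaw": 0},
    {"tx": -0.03, "ty": 0.75, "tz": 0.9, "yaw": 0},
    {"tx": -0.03, "ty": 0.75, "tz": 0.9, "yaw": 0},
    {"tx": -0.03, "ty": 0.75, "tz": 0.9, "yaw": 0},
    {"tx": -0.03, "ty": 0.75, "tz": 0.9, "yaw": 0}
  ]
}}

```text
time: 2.5
eef_pos: [0.3987, 0.3497, 0.2008]
tool_rot: [0.516, 0.483, 0.516, -0.483]
force: [-0.1, 0.2, 0.6]
width: 0.0913
```

```bash
python3 -c "
from h import *
go([.5,.2,.2],3.8);go([.4695,-.287,.15],3.8);print(manip.sense()['q'].round(2))"
```

```text
pos [0.3987 0.3497 0.2008] jawang 3.82 xdown [-4.e-04 -3.e-04 -1.e+00] units [0.03 3.65 6.25] rows>= 7.0 t 2.5
world turn deg -0.02 yaw units 0.0
pos [0.3987 0.3497 0.2008] jawang 3.82 xdown [-4.e-04 -3.e-04 -1.e+00] units [ 2.04  1.13 25.6 ] rows>= 26.0 t 2.5
world turn deg -0.02 yaw units 0.0
[-1.16  0.28  0.43  1.82 -0.13  1.07 -0.61]
```

>>> {"api": "carry_out", "payload": {
  "plan": [
    {"tx": 0, "ty": 0.3, "tz": 1, "yaw": 0},
    {"tx": 0, "ty": 0.3, "tz": 1, "yaw": 0},
    {"tx": 0, "ty": 0.3, "tz": 1, "yaw": 0},
    {"tx": 0, "ty": 0, "tz": 1, "yaw": 0},
    {"tx": 0, "ty": 0, "tz": 1, "yaw": 0},
    {"tx": 0, "ty": 0, "tz": 1, "yaw": 0},
    {"tx": 0, "ty": 0, "tz": 1, "yaw": 0},
    {"tx": 0, "ty": 0, "tz": 1, "yaw": 0},
    {"tx": 0, "ty": 0, "tz": 1, "yaw": 0},
    {"tx": 0, "ty": 0, "tz": 1, "yaw": 0},
    {"tx": 0, "ty": 0, "tz": 1, "yaw": 0},
    {"tx": 0, "ty": 0, "tz": 1, "yaw": 0}
  ]
}}

```text
time: 3.7
eef_pos: [0.4402, 0.052, 0.2009]
tool_rot: [0.516, 0.483, 0.516, -0.483]
force: [0.7, -0.4, -0.5]
width: 0.0919
```

>>> {"api": "carry_out", "payload": {
  "plan": [
    {"tx": 0, "ty": 0, "tz": 1, "yaw": 0},
    {"tx": 0, "ty": 0, "tz": 1, "yaw": 0},
    {"tx": 0, "ty": 0, "tz": 1, "yaw": 0},
    {"tx": 0, "ty": 0, "tz": 1, "yaw": 0},
    {"tx": 0, "ty": 0, "tz": 1, "yaw": 0},
    {"tx": 0, "ty": 0, "tz": 1, "yaw": 0},
    {"tx": 0, "ty": 0, "tz": 1, "yaw": 0},
    {"tx": 0, "ty": 0, "tz": 1, "yaw": 0},
    {"tx": 0, "ty": 0, "tz": 1, "yaw": 0},
    {"tx": 0, "ty": 0, "tz": 1, "yaw": 0},
    {"tx": 0, "ty": 0, "tz": 1, "yaw": 0},
    {"tx": 0, "ty": 0, "tz": 0.5, "yaw": 0}
  ]
}}

```text
time: 4.9
eef_pos: [0.4591, -0.2361, 0.2009]
tool_rot: [0.516, 0.483, 0.516, -0.484]
force: [-0.5, -0.4, 0.0]
width: 0.0916
```

>>> {"api": "carry_out", "payload": {
  "plan": [
    {"tx": 0.5, "ty": 0, "tz": 0, "yaw": 0},
    {"tx": 0.5, "ty": 0, "tz": 0, "yaw": 0},
    {"tx": 0, "ty": 0, "tz": 0, "yaw": 0},
    {"tx": 0, "ty": 0, "tz": 0, "yaw": 0}
  ]
}}

```text
time: 5.3
eef_pos: [0.4593, -0.2326, 0.1753]
tool_rot: [0.516, 0.483, 0.517, -0.483]
force: [-1.0, 0.3, 0.3]
width: 0.0919
```

```bash
python3 -c "
from h import *
go([.4695,-.287,.029],3.8);s=manip.sense();print(s['q'].round(2),s['force'])
for n in('side','top'): cv2.imwrite(f'pics/{n}1.png',cv2.resize(manip.capture(n)[120:330,220:420,::-1],None,fx=2.8,fy=2.8))"
```

```text
pos [ 0.4593 -0.2326  0.1753] jawang 3.88 xdown [-1.6e-03  8.0e-04 -1.0e+00] units [5.85 0.27 2.2 ] rows>= 6.0 t 5.3
world turn deg -0.08 yaw units 0.01
[-0.22  0.32  0.76  1.9  -0.26  1.02  0.72] [-1.048989    0.26515483  0.26236613]
```

>>> {"api": "carry_out", "payload": {
  "plan": [
    {"tx": 0, "ty": 0.27, "tz": 0.8, "yaw": 0},
    {"tx": 0, "ty": 0, "tz": 0.8, "yaw": 0},
    {"tx": 0, "ty": 0, "tz": 0.6, "yaw": 0},
    {"tx": 0.5, "ty": 0, "tz": 0, "yaw": 0},
    {"tx": 0.5, "ty": 0, "tz": 0, "yaw": 0},
    {"tx": 0.5, "ty": 0, "tz": 0, "yaw": 0},
    {"tx": 0.5, "ty": 0, "tz": 0, "yaw": 0},
    {"tx": 0.5, "ty": 0, "tz": 0, "yaw": 0},
    {"tx": 0, "ty": 0, "tz": 0, "yaw": 0},
    {"tx": 0, "ty": 0, "tz": 0, "yaw": 0},
    {"tx": 0, "ty": 0, "tz": 0, "yaw": 0}
  ]
}}

```text
time: 6.5
eef_pos: [0.4704, -0.2886, 0.114]
tool_rot: [0.517, 0.483, 0.516, -0.483]
force: [0.1, -0.2, -0.3]
width: 0.0917
```

```bash
python3 -c "
from h import *
go([.4695,-.287,.031],3.8)
for n in('side','top'): cv2.imwrite(f'pics/{n}2.png',cv2.resize(manip.capture(n)[180:330,270:400,::-1],None,fx=4,fy=4))"
```

```text
pos [ 0.4704 -0.2886  0.114 ] jawang 3.8 xdown [ 7.e-04 -4.e-04 -1.e+00] units [ 3.32 -0.03 -0.07] rows>= 4.0 t 6.5
world turn deg -0.0 yaw units 0.0
```

View pics/side2.png

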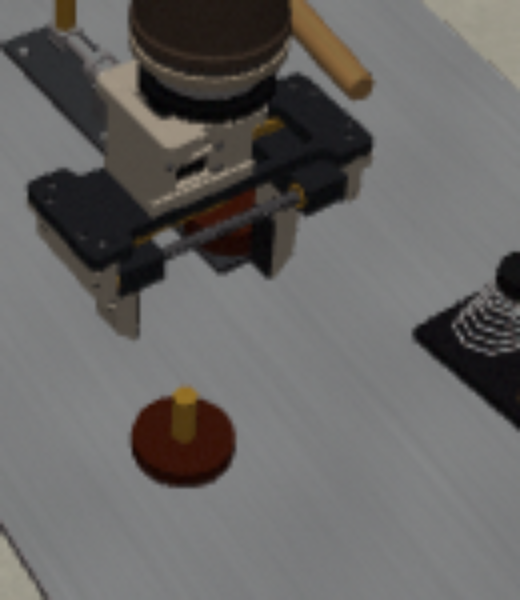

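The former (crop (184,430)) is the brown disc with the brass post, and the open fingers straddle it from above, so I'm descending to grip it.

>>> {"api": "carry_out", "payload": {
  "plan": [
    {"tx": 0.6, "ty": -0.03, "tz": -0.05, "yaw": 0},
    {"tx": 0.6, "ty": 0, "tz": 0, "yaw": 0},
    {"tx": 0.6, "ty": 0, "tz": 0, "yaw": 0},
    {"tx": 0.6, "ty": 0, "tz": 0, "yaw": 0},
    {"tx": 0.5, "ty": 0, "tz": 0, "yaw": 0},
    {"tx": 0.4, "ty": 0, "tz": 0, "yaw": 0},
    {"tx": 0, "ty": 0, "tz": 0, "yaw": 0},
    {"tx": 0, "ty": 0, "tz": 0, "yaw": 0},
    {"tx": 0, "ty": 0, "tz": 0, "yaw": 0}
  ]
}}

```text
time: 7.5
eef_pos: [0.4696, -0.2875, 0.0316]
tool_rot: [0.517, 0.483, 0.516, -0.483]
force: [-0.1, -0.1, -1.1]
width: 0.0919
```

>>> {"api": "carry_out", "payload": {
  "plan": [
    {"tx": 0, "ty": 0, "tz": 0, "yaw": 0},
    {"tx": 0, "ty": 0, "tz": 0, "yaw": 0},
    {"tx": 0, "ty": 0, "tz": 0, "yaw": 0},
    {"tx": 0, "ty": 0, "tz": 0, "yaw": 0},
    {"tx": 0, "ty": 0, "tz": 0, "yaw": 0},
    {"tx": 0, "ty": 0, "tz": 0, "yaw": 0},
    {"tx": 0, "ty": 0, "tz": 0, "yaw": 0},
    {"tx": 0, "ty": 0, "tz": 0, "yaw": 0}
  ],
  "fingers": 0
}}

```text
time: 8.3
eef_pos: [0.4692, -0.2871, 0.031]
tool_rot: [0.516, 0.483, 0.516, -0.483]
force: [0.1, 0.1, 0.2]
width: 0.0327
```

```bash
python3 -c "
from h import *
go([.4695,-.287,.031],3.8);print(manip.sense()['force'],manip.sense()['width'])
for n in('side','top'):
  im=manip.capture(n);np.save(f'pics/{n}3.npy',im); cv2.imwrite(f'pics/{n}3.png',cv2.resize(im[180:330,270:400,::-1],None,fx=4,fy=4))"
```

```text
pos [ 0.4692 -0.2871  0.031 ] jawang 3.81 xdown [-0.  0. -1.] units [ 0.    0.01 -0.  ] rows>= 1.0 t 8.3
world turn deg -0.01 yaw units 0.0
[0.13934027 0.09596432 0.17804404] 0.03266348585439456
```

View pics/side3.png

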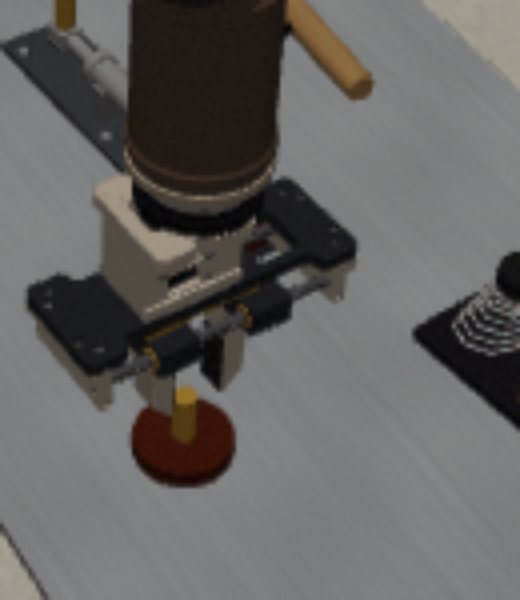

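```bash
python3 -c "
from h import *
for n in('side','top'):
  for p in ([.4692,-.2871,.031],[.4692,-.2871,.05]):
    u=proj(n,p);print(n,u,(u-[270,180])*4)
  cv2.imwrite(f'pics/{n}4.png',cv2.resize(np.load(f'pics/{n}3.npy')[210:310,300:400] [:,:,::-1],None,fx=6,fy=6))
"
```

```text
side [315.4905529  286.52968481] [181.96221161 426.11873923]
side [315.76306205 281.47274584] [183.05224821 405.89098337]
top [351.99155938 241.69710191] [327.96623753 246.78840765]
top [353.21703603 241.12840125] [332.86814411 244.513605  ]
```

View pics/top4.png

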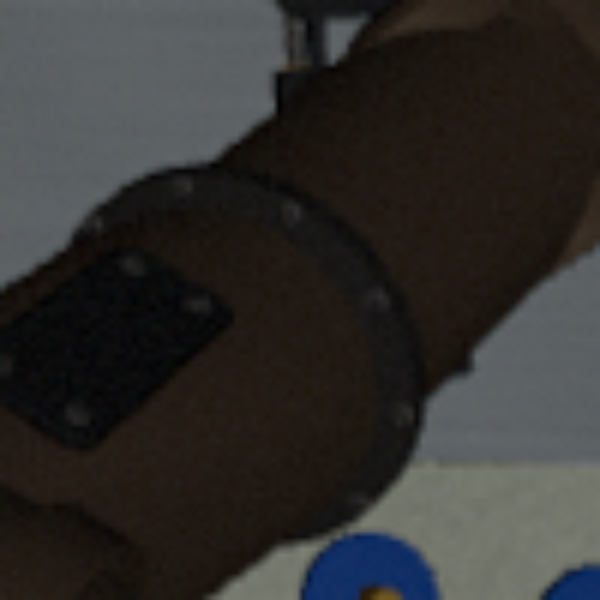

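View pics/side4.png

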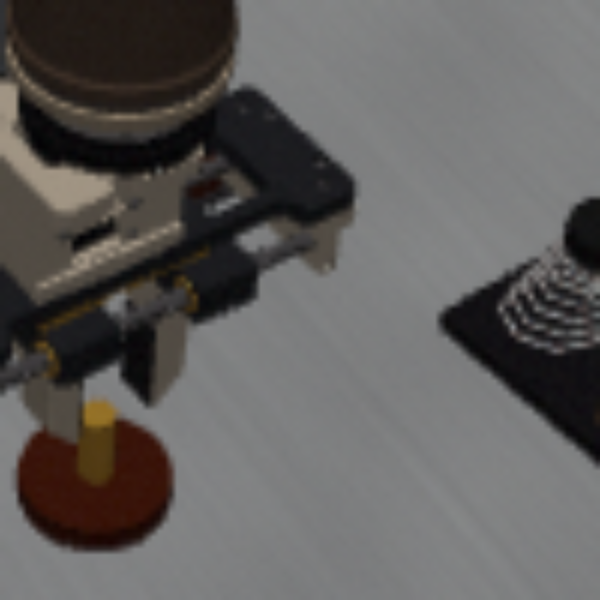

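```bash
python3 -c "
from h import *
print((proj('side',[.4704,-.2886,.114])-[270,180])*4, (proj('top',[.4704,-.2886,.114])-[270,180])*4)
c,s=np.cos(np.radians(3.8)),np.sin(np.radians(3.8))
j=np.array([c,s,0]);w=np.array([s,-c,0])
for a in(-.046,.046):
  for b in(-.0095,.0095):
    p=np.array([.4704,-.2886,.114])+a*j+b*w;print(a,b,(proj('side',p)-[270,180])*4,(proj('top',p)-[270,180])*4)
print('crop4')
for a in(-.0163,.0163):
  for b in(-.0095,.0095):
    p=np.array([.4692,-.2871,.031])+a*j+b*w;print(a,b,(proj('side',p)-[300,210])*6)
"
```

```text
[189.84822037 335.71156022] [352.59823757 234.68873829]
-0.046 -0.0095 [117.37189327 354.99704725] [343.08545651 302.47111318]
-0.046 0.0095 [134.61960512 374.98421154] [370.77503589 301.41631323]
0.046 -0.0095 [242.9629452  297.94208042] [334.59613726 168.60248501]
0.046 0.0095 [260.95545283 316.79038051] [362.0108855  167.61985199]
crop4
-0.0163 -0.0095 [ 48.20932281 459.92323579]
-0.0163 0.0095 [ 73.24771499 489.39190005]
0.0163 -0.0095 [112.26023365 429.54523644]
0.0163 0.0095 [137.66374833 458.43320782]
```

View pics/top2.png

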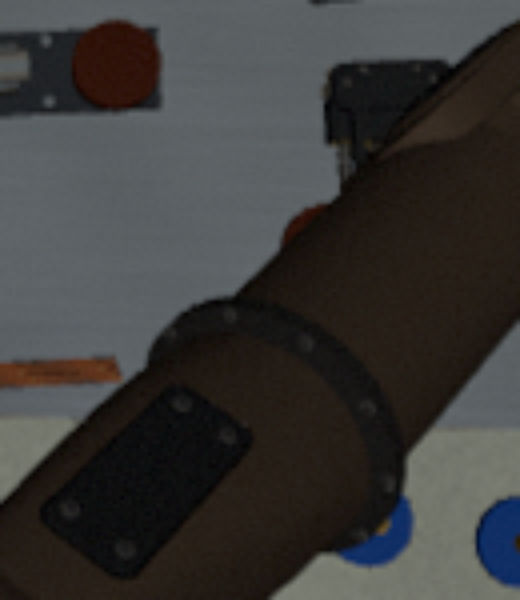

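```bash
python3 -c "
from h import *
c,s=np.cos(np.radians(3.8)),np.sin(np.radians(3.8))
j=np.array([c,s,0]);w=np.array([s,-c,0])
for z in(.18,.2,.22):
  for a in(-.095,.095):
   for b in(-.0375,.0375):
    p=np.array([.4704,-.2886,z])+a*j+b*w;print(z,a,b,(proj('side',p)-[270,180])*4,(proj('top',p)-[270,180])*4)
"
python3 - <<'E'
import numpy as np,cv2
im=cv2.imread('pics/side2.png');im=cv2.convertScaleAbs(im,alpha=1.6,beta=20)
cv2.imwrite('pics/side2b.png',cv2.resize(im[60:500,0:400],None,fx=1.35,fy=1.35))
im=cv2.imread('pics/top2.png');im=cv2.convertScaleAbs(im,alpha=2.2,beta=20)
cv2.imwrite('pics/top2b.png',im)
E
```

```text
0.18 -0.095 -0.0375 [ 21.63109279 278.54173677] [324.48325327 374.56868564]
0.18 -0.095 0.0375 [ 90.41486688 359.73372719] [440.16054546 370.02363142]
0.18 0.095 -0.0375 [287.80062835 164.71180282] [306.53132813  83.52539293]
0.18 0.095 0.0375 [363.09804861 236.31774452] [419.72832991  79.63139199]
0.2 -0.095 -0.0375 [ 21.10607918 253.59278145] [330.28171172 373.9412826 ]
0.2 -0.095 0.0375 [ 90.664375   334.64062861] [447.83578817 369.32327571]
0.2 0.095 -0.0375 [290.08727872 140.06363094] [311.9143784   78.25707159]
0.2 0.095 0.0375 [366.29661158 211.44244183] [426.90792837  74.31106837]
0.22 -0.095 -0.0375 [ 20.56926975 228.08328239] [336.27299576 373.2930155 ]
0.22 -0.095 0.0375 [ 90.9197357  308.95893411] [455.76575671 368.59967661]
0.22 0.095 -0.0375 [292.42220444 114.89509125] [317.47241491  72.81749349]
0.22 0.095 0.0375 [369.56548737 186.02031462] [434.32045605  68.81813638]
```

View pics/side2b.png

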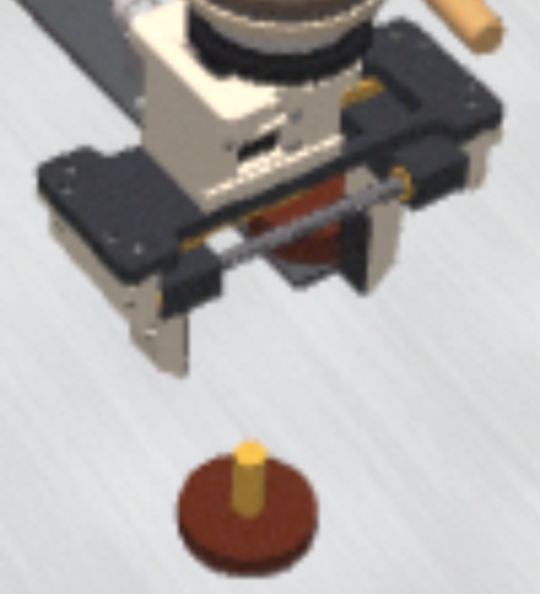

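View pics/top2b.png

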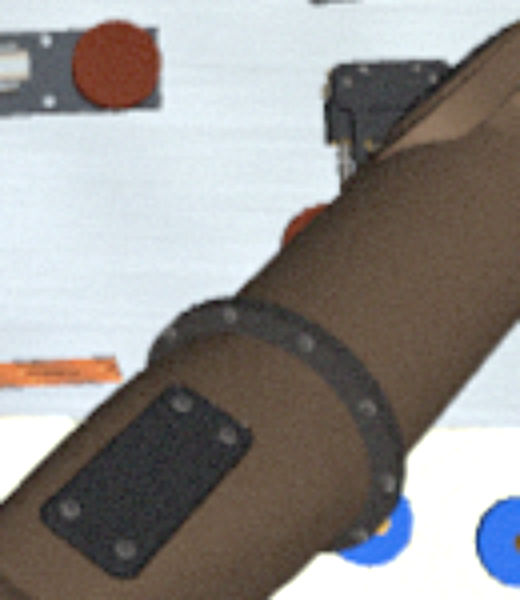

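>>> {"api": "carry_out", "payload": {
  "plan": [
    {"tx": 0, "ty": 0, "tz": 0, "yaw": 0},
    {"tx": 0, "ty": 0, "tz": 0, "yaw": 0}
  ]
}}

```text
time: 8.6
eef_pos: [0.4692, -0.2871, 0.031]
tool_rot: [0.516, 0.483, 0.516, -0.483]
force: [-0.9, -0.2, -0.0]
width: 0.0085
```

```bash
python3 -c "
from h import *
s=manip.sense();print(s['width'],s['force'],s['eef_pos'])
im=manip.capture('side');cv2.imwrite('pics/side5.png',cv2.convertScaleAbs(cv2.resize(im[230:310,280:360,::-1],None,fx=7,fy=7,interpolation=cv2.INTER_CUBIC),alpha=1.6,beta=15))"
```

```text
0.008512899196997699 [-0.90482518 -0.18972406 -0.04107868] [ 0.46918776 -0.28710697  0.03101632]
```

View pics/side5.png

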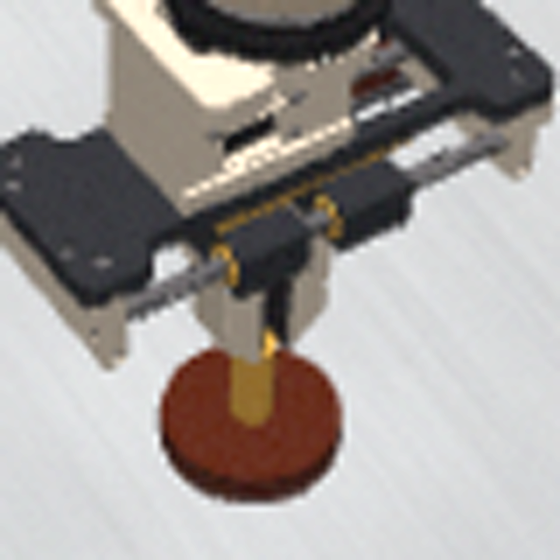

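```bash
cat >> h.py <<'E'
def tri(us,ut):
    A=[];b=[]
    for n,u in(('side',us),('top',ut)):
        m,f=K(n);T=m['world_from_camera'];d=T[:3,:3]@np.array([(u[0]-m['cx'])/f,(u[1]-m['cy'])/f,1]);d/=np.linalg.norm(d)
        P=np.eye(3)-np.outer(d,d);A.append(P);b.append(P@T[:3,3])
    x,*_=np.linalg.lstsq(np.vstack(A),np.hstack(b),rcond=None);return x,np.linalg.norm(np.vstack(A)@x-np.hstack(b))
E
python3 - <<'E'
from h import *
c=lambda u:np.array(u)/4+[270,180]
c0=np.array([.4704,-.2886,.114])
for s,t in(((295,75),(331,66)),((372,142),(450,62))):
    x,r=tri(c(s),c(t));print(x.round(4),r.round(4),(x-c0).round(4))
E
python3 - <<'E'
import cv2
for n in('side','top'):
    im=cv2.imread(f'pics/{n}2.png');im=im[40:200,240:400]
    cv2.imwrite(f'pics/{n}2c.png',cv2.convertScaleAbs(cv2.resize(im,None,fx=3.5,fy=3.5),alpha=2.5,beta=15))
E
```

```text
[ 0.5607 -0.2471  0.2533] 0.0006 [0.0903 0.0415 0.1393]
[ 0.5652 -0.3207  0.2555] 0.0007 [ 0.0948 -0.0321  0.1415]
```

View pics/side2c.png

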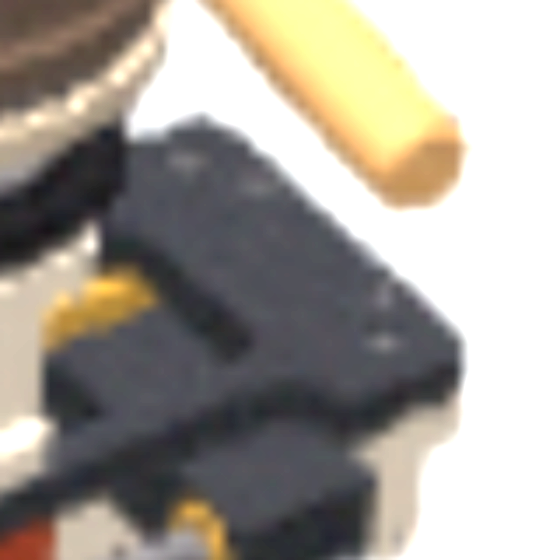

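View pics/top2c.png

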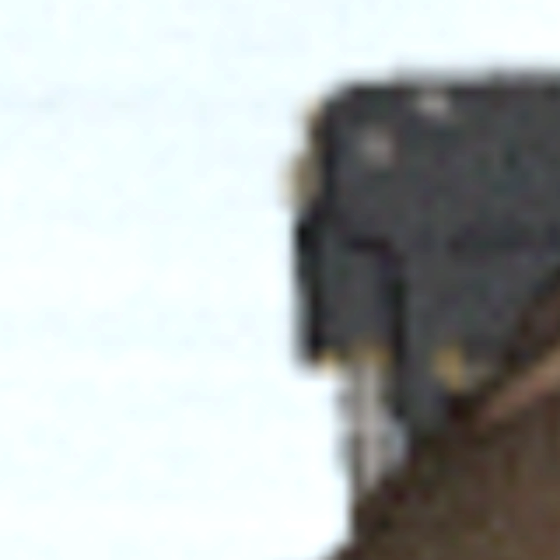

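```bash
python3 - <<'E'
from h import *
c,s=np.cos(np.radians(3.8)),np.sin(np.radians(3.8))
j=np.array([c,s,0]);w=np.array([s,-c,0])
for z in(.031,.055,.06,.065,.07):
    p=np.array([.4692,-.2871,z])-.00425*j+.0095*w;q=p+.0085*j
    print(z,(proj('side',p)-[280,230])*7,(proj('side',q)-[280,230])*7)
    a=.046
    p=np.array([.4704,-.2886,z+.083])
    print('   open',[(proj('side',p+k*j+.0095*w)-[270,180])*4 for k in(-a,a)])
E
```

```text
0.031 [253.40793964 417.52320433] [273.00234841 408.10602604]
   open [array([134.61960512, 374.98421154]), array([260.95545283, 316.79038051])]
0.055 [255.89963801 372.68666615] [275.72760139 363.27118416]
   open [array([135.47470495, 347.0215445 ]), array([263.38133183, 288.90739253])]
0.06 [256.42646647 363.20672078] [276.30378901 353.79196129]
   open [array([135.6556588 , 341.10416264]), array([263.89445688, 283.00954693])]
0.065 [256.95600519 353.67800603] [276.88293302 344.26410075]
   open [array([135.83759888, 335.15452981]), array([264.41029666, 277.08049832])]
0.07 [257.48827514 344.10014459] [277.46505626 334.68722723]
   open [array([136.02053328, 329.17238161]), array([264.92887277, 271.11999843])]
```

>>> {"api": "carry_out", "payload": {
  "plan": [
    {"tx": 0, "ty": 0, "tz": 0, "yaw": 0},
    {"tx": 0, "ty": 0, "tz": 0, "yaw": 0},
    {"tx": 0, "ty": 0, "tz": 0, "yaw": 0},
    {"tx": 0, "ty": 0, "tz": 0, "yaw": 0},
    {"tx": 0, "ty": 0, "tz": 0, "yaw": 0},
    {"tx": 0, "ty": 0, "tz": 0, "yaw": 0},
    {"tx": 0, "ty": 0, "tz": 0, "yaw": 0},
    {"tx": 0, "ty": 0, "tz": 0, "yaw": 0}
  ],
  "fingers": 55
}}

```text
time: 9.45
eef_pos: [0.4692, -0.2871, 0.031]
tool_rot: [0.516, 0.483, 0.516, -0.483]
force: [-0.1, 0.4, 1.2]
width: 0.0504
```

>>> {"api": "carry_out", "payload": {
  "plan": [
    {"tx": 0.3, "ty": 0, "tz": 0, "yaw": 0},
    {"tx": 0.3, "ty": 0, "tz": 0, "yaw": 0},
    {"tx": 0.3, "ty": 0, "tz": 0, "yaw": 0},
    {"tx": 0.15, "ty": 0, "tz": 0, "yaw": 0},
    {"tx": 0, "ty": 0, "tz": 0, "yaw": 0},
    {"tx": 0, "ty": 0, "tz": 0, "yaw": 0}
  ]
}}

```text
time: 10.05
eef_pos: [0.4691, -0.2872, 0.0046]
tool_rot: [0.516, 0.483, 0.516, -0.483]
force: [0.5, 0.2, 0.2]
width: 0.0506
```

```bash
python3 -c "
from h import *
s=manip.sense();print(s['width'],s['force'],s['eef_pos'])
im=manip.capture('side');cv2.imwrite('pics/side6.png',cv2.convertScaleAbs(cv2.resize(im[230:310,280:360,::-1],None,fx=7,fy=7,interpolation=cv2.INTER_CUBIC),alpha=1.6,beta=15))"
```

```text
0.05062594974359642 [0.49194913 0.23833513 0.21914177] [ 0.46910862 -0.28717016  0.00464863]
```

View pics/side6.png

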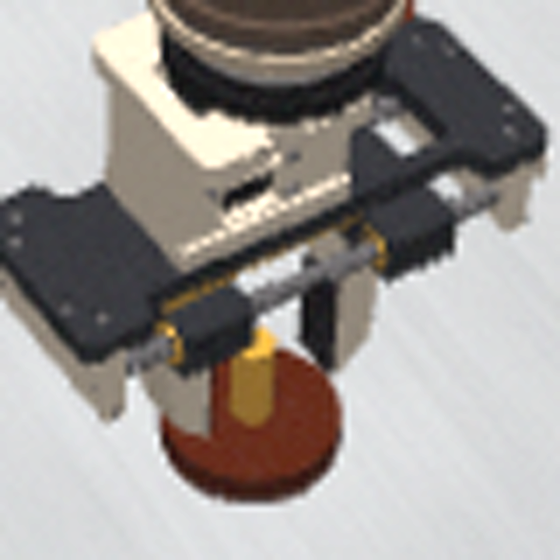

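>>> {"api": "carry_out", "payload": {
  "plan": [
    {"tx": 0.1, "ty": 0, "tz": 0, "yaw": 0},
    {"tx": 0.06, "ty": 0, "tz": 0, "yaw": 0},
    {"tx": 0, "ty": 0, "tz": 0, "yaw": 0}
  ]
}}

```text
time: 10.4
eef_pos: [0.4691, -0.287, 0.0006]
tool_rot: [0.516, 0.483, 0.516, -0.483]
force: [0.1, 0.3, 0.8]
width: 0.0509
```

>>> {"api": "carry_out", "payload": {
  "plan": [
    {"tx": 0, "ty": 0, "tz": 0, "yaw": 0},
    {"tx": 0, "ty": 0, "tz": 0, "yaw": 0},
    {"tx": 0, "ty": 0, "tz": 0, "yaw": 0},
    {"tx": 0, "ty": 0, "tz": 0, "yaw": 0},
    {"tx": 0, "ty": 0, "tz": 0, "yaw": 0},
    {"tx": 0, "ty": 0, "tz": 0, "yaw": 0},
    {"tx": 0, "ty": 0, "tz": 0, "yaw": 0},
    {"tx": 0, "ty": 0, "tz": 0, "yaw": 0}
  ],
  "fingers": 0
}}

```text
time: 11.2
eef_pos: [0.4692, -0.2871, 0.0008]
tool_rot: [0.516, 0.483, 0.516, -0.483]
force: [-0.5, 0.5, 1.0]
width: 0.0149
```

```bash
python3 -c "
from h import *
s=manip.sense();print(s['width'],s['force'],s['eef_pos'])
im=manip.capture('side');np.save('pics/side7.npy',im);cv2.imwrite('pics/side7.png',cv2.convertScaleAbs(cv2.resize(im[230:310,280:360,::-1],None,fx=7,fy=7,interpolation=cv2.INTER_CUBIC),alpha=1.6,beta=15))"
```

```text
0.014911116376609333 [-0.5086168  0.4868374  0.9807245] [ 0.46919823 -0.28707879  0.00081086]
```

View pics/side7.png

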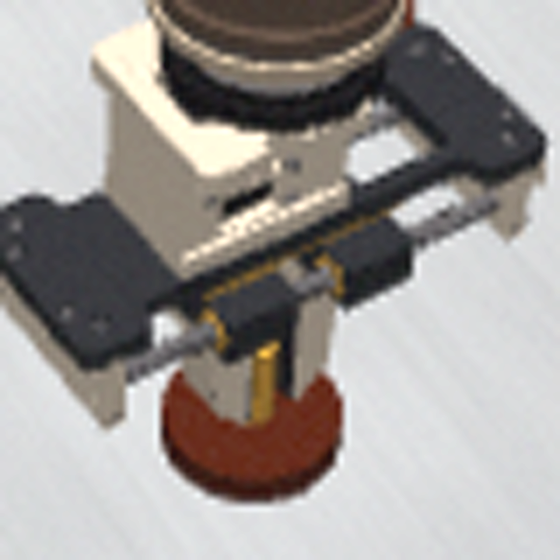

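```bash
python3 -c "
from h import *
for im in (cv2.imread('pics/side0.png')[:,:,::-1],np.load('pics/side7.npy')):
  br,bs=masks(im);print(blob(br,(316,290),18))
s=manip.sense();M=rot(s);d=np.array([.1296,.1584,.030]);print('units',(M.T@d/.025).round(2),M.round(3))
"
```

```text
(array([315.18567495, 289.7982769 ]), 422.71875, (303.25, 280.0, 24.75, 21.0))
(array([315.40434031, 291.0224304 ]), 364.4375, (303.25, 283.25, 25.25, 17.75))
units [-1.2   5.59 -5.98] [[ 0.     0.998  0.066]
 [ 0.     0.066 -0.998]
 [-1.     0.    -0.   ]]
```

>>> {"api": "carry_out", "payload": {
  "plan": [
    {"tx": -0.2, "ty": 0, "tz": 0, "yaw": 0},
    {"tx": -0.4, "ty": 0, "tz": 0, "yaw": 0},
    {"tx": -0.5, "ty": 0, "tz": 0, "yaw": 0},
    {"tx": -0.5, "ty": 0, "tz": 0, "yaw": 0},
    {"tx": -0.5, "ty": 0, "tz": 0, "yaw": 0},
    {"tx": -0.5, "ty": 0, "tz": 0, "yaw": 0},
    {"tx": -0.3, "ty": 0, "tz": 0, "yaw": 0},
    {"tx": -0.1, "ty": 0, "tz": 0, "yaw": 0},
    {"tx": 0, "ty": 0, "tz": 0, "yaw": 0}
  ]
}}

```text
time: 12.15
eef_pos: [0.4694, -0.287, 0.076]
tool_rot: [0.516, 0.483, 0.516, -0.483]
force: [-0.0, 0.8, -1.9]
width: 0.0148
```

>>> {"api": "carry_out", "payload": {
  "plan": [
    {"tx": 0, "ty": 0.2, "tz": -0.2, "yaw": 0},
    {"tx": 0, "ty": 0.4, "tz": -0.4, "yaw": 0},
    {"tx": 0, "ty": 0.6, "tz": -0.6, "yaw": 0},
    {"tx": 0, "ty": 0.6, "tz": -0.7, "yaw": 0},
    {"tx": 0, "ty": 0.6, "tz": -0.7, "yaw": 0},
    {"tx": 0, "ty": 0.6, "tz": -0.7, "yaw": 0},
    {"tx": 0, "ty": 0.6, "tz": -0.7, "yaw": 0},
    {"tx": 0, "ty": 0.6, "tz": -0.7, "yaw": 0},
    {"tx": 0, "ty": 0.6, "tz": -0.6, "yaw": 0},
    {"tx": 0, "ty": 0.5, "tz": -0.5, "yaw": 0},
    {"tx": 0, "ty": 0.29, "tz": -0.18, "yaw": 0},
    {"tx": 0, "ty": 0, "tz": 0, "yaw": 0}
  ]
}}

```text
time: 13.35
eef_pos: [0.5996, -0.1274, 0.0754]
tool_rot: [0.517, 0.483, 0.517, -0.483]
force: [-0.7, -0.3, -0.9]
width: 0.0153
```

>>> {"api": "carry_out", "payload": {
  "plan": [
    {"tx": 0, "ty": 0, "tz": 0, "yaw": 0},
    {"tx": 0, "ty": 0, "tz": 0, "yaw": 0},
    {"tx": 0, "ty": 0, "tz": 0, "yaw": 0}
  ]
}}

```text
time: 13.65
eef_pos: [0.5981, -0.1297, 0.0759]
tool_rot: [0.516, 0.484, 0.516, -0.484]
force: [-0.2, 0.3, -1.4]
width: 0.0152
```

```bash
python3 -c "
from h import *
s=manip.sense();print(s['width'],s['force'],s['eef_pos'])
go([.4692+.1296,-.2871+.1584,.0308],3.8)
for n in('side','top'):
  im=manip.capture(n);np.save(f'pics/{n}8.npy',im);cv2.imwrite(f'pics/{n}8.png',cv2.convertScaleAbs(cv2.resize(im[160:280,260:380,::-1],None,fx=4.7,fy=4.7,interpolation=cv2.INTER_CUBIC),alpha=1.6,beta=15))"
```

```text
0.015189890372788064 [-0.2477365   0.30857263 -1.37465332] [ 0.59811748 -0.12972594  0.07591698]
pos [ 0.5981 -0.1297  0.0759] jawang 3.71 xdown [-1.e-04 -1.e-04 -1.e+00] units [ 1.8   0.03 -0.04] rows>= 2.0 t 13.65
world turn deg 0.09 yaw units -0.02
```

View pics/side8.png

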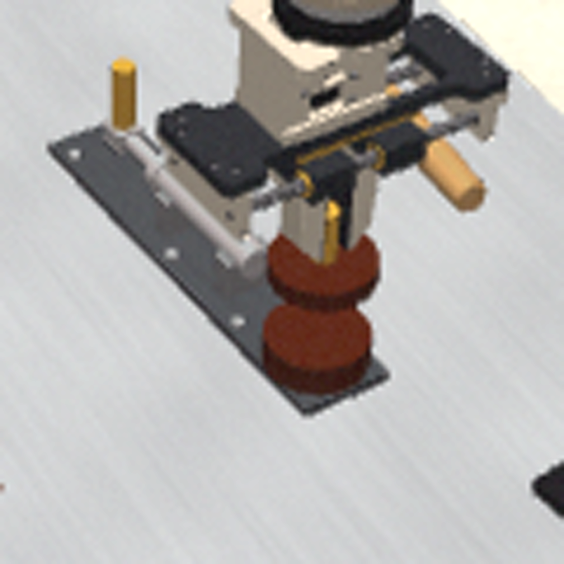

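View pics/top8.png

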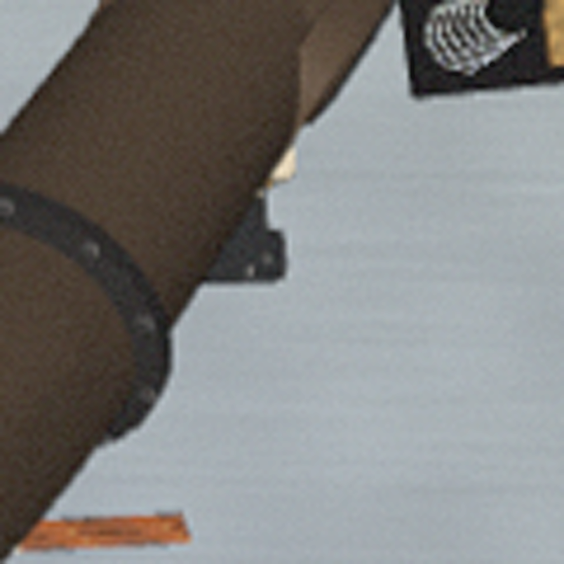

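```bash
python3 -c "
from h import *
im=np.load('pics/side8.npy');br,bs=masks(im)
m=br.copy();m[int(224.5*4):]=False
c,a,bb=blob(m,(329,217),18);print(c,bb, bb[0]+bb[2]/2)
m=br.copy();m[:int(229*4)]=False
c,a,bb=blob(m,(327,234),18);print(c,bb, bb[0]+bb[2]/2)
print(proj('side',[.5981,-.1297,.0941]),proj('side',[.5983,-.1289,.031]))
"
```

```text
[328.03314333 216.66877086] (317.0, 210.25, 23.0, 14.25) 328.5
[326.86546811 235.14694615] (316.0, 229.0, 22.75, 14.75) 327.375
[328.11593938 216.07851264] [326.86870789 232.78152705]
```

>>> {"api": "carry_out", "payload": {
  "plan": [
    {"tx": 0.2, "ty": 0.03, "tz": -0.04, "yaw": 0},
    {"tx": 0.4, "ty": 0, "tz": 0, "yaw": 0},
    {"tx": 0.4, "ty": 0, "tz": 0, "yaw": 0},
    {"tx": 0.4, "ty": 0, "tz": 0, "yaw": 0},
    {"tx": 0.2, "ty": 0, "tz": 0, "yaw": 0},
    {"tx": 0.1, "ty": 0, "tz": 0, "yaw": 0},
    {"tx": 0, "ty": 0, "tz": 0, "yaw": 0},
    {"tx": 0, "ty": 0, "tz": 0, "yaw": 0}
  ]
}}

```text
time: 14.55
eef_pos: [0.5996, -0.1278, 0.0335]
tool_rot: [0.516, 0.483, 0.516, -0.483]
force: [-0.7, 0.0, -0.8]
width: 0.0151
```

>>> {"api": "carry_out", "payload": {
  "plan": [
    {"tx": 0.03, "ty": 0, "tz": 0, "yaw": 0},
    {"tx": 0.03, "ty": 0, "tz": 0, "yaw": 0},
    {"tx": 0, "ty": 0, "tz": 0, "yaw": 0},
    {"tx": 0, "ty": 0, "tz": 0, "yaw": 0}
  ]
}}

```text
time: 14.95
eef_pos: [0.5995, -0.1276, 0.0319]
tool_rot: [0.516, 0.483, 0.516, -0.483]
force: [1.0, -0.1, -1.7]
width: 0.015
```

```bash
python3 -c "
from h import *
s=manip.sense();print(s['width'],s['force'],s['eef_pos'])
go([.4692+.1296,-.2871+.1584,.0308],3.8)
for n in('side',):
  im=manip.capture(n);np.save(f'pics/{n}9.npy',im);cv2.imwrite(f'pics/{n}9.png',cv2.convertScaleAbs(cv2.resize(im[190:260,290:360,::-1],None,fx=8,fy=8,interpolation=cv2.INTER_CUBIC),alpha=1.6,beta=15))"
```

```text
0.015035117476649124 [ 0.95529578 -0.09342032 -1.67061548] [ 0.59946791 -0.12755753  0.03187202]
pos [ 0.5995 -0.1276  0.0319] jawang 3.81 xdown [ 2.e-04  1.e-04 -1.e+00] units [ 0.04 -0.03  0.04] rows>= 1.0 t 14.95
world turn deg -0.01 yaw units 0.0
```

View pics/side9.png

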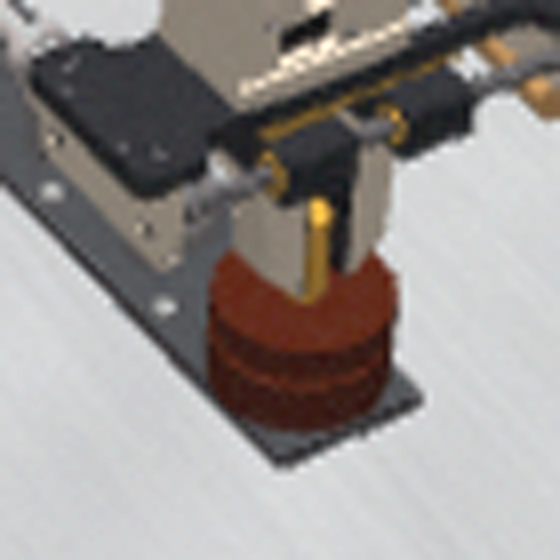

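>>> {"api": "carry_out", "payload": {
  "plan": [
    {"tx": 0, "ty": -0.03, "tz": 0.04, "yaw": 0},
    {"tx": 0, "ty": 0, "tz": 0, "yaw": 0},
    {"tx": 0.03, "ty": 0, "tz": 0, "yaw": 0},
    {"tx": 0.02, "ty": 0, "tz": 0, "yaw": 0},
    {"tx": 0, "ty": 0, "tz": 0, "yaw": 0},
    {"tx": 0, "ty": 0, "tz": 0, "yaw": 0}
  ]
}}

```text
time: 15.6
eef_pos: [0.5988, -0.1287, 0.0308]
tool_rot: [0.516, 0.483, 0.516, -0.483]
force: [-1.9, 0.3, 5.7]
width: 0.0156
```

```bash
python3 -c "
from h import *
s=manip.sense();print(s['width'],s['force'],s['eef_pos'])
go([.4692+.1296,-.2871+.1584,.0308],3.8)
n='side';im=manip.capture(n);cv2.imwrite(f'pics/{n}10.png',cv2.convertScaleAbs(cv2.resize(im[190:260,290:360,::-1],None,fx=8,fy=8,interpolation=cv2.INTER_CUBIC),alpha=1.6,beta=15))"
```

```text
0.015615951926751196 [-1.92124567  0.31217078  5.7236268 ] [ 0.59875107 -0.12870339  0.03079749]
pos [ 0.5988 -0.1287  0.0308] jawang 3.8 xdown [ 2.e-04  1.e-04 -1.e+00] units [-0.  0. -0.] rows>= 1.0 t 15.6
world turn deg -0.0 yaw units 0.0
```

View pics/side10.png

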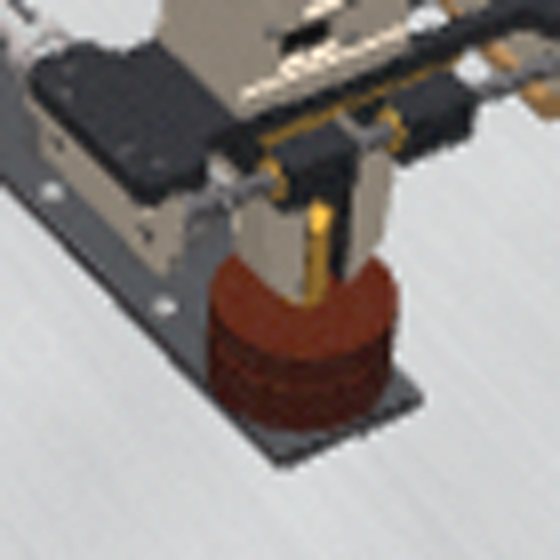

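Contact force is 5.7 N and the sides look flush (crop x 208–395), so I'm releasing it.

>>> {"api": "carry_out", "payload": {
  "plan": [
    {"tx": 0, "ty": 0, "tz": 0, "yaw": 0},
    {"tx": 0, "ty": 0, "tz": 0, "yaw": 0},
    {"tx": 0, "ty": 0, "tz": 0, "yaw": 0},
    {"tx": 0, "ty": 0, "tz": 0, "yaw": 0},
    {"tx": 0, "ty": 0, "tz": 0, "yaw": 0},
    {"tx": 0, "ty": 0, "tz": 0, "yaw": 0}
  ],
  "fingers": 50
}}

```text
time: 16.25
eef_pos: [0.5987, -0.1286, 0.0305]
tool_rot: [0.516, 0.483, 0.516, -0.483]
force: [0.4, -0.2, 0.4]
width: 0.0457
```

>>> {"api": "carry_out", "payload": {
  "plan": [
    {"tx": -0.2, "ty": 0, "tz": 0, "yaw": 0},
    {"tx": -0.4, "ty": 0, "tz": 0, "yaw": 0},
    {"tx": -0.6, "ty": 0, "tz": 0, "yaw": 0},
    {"tx": -0.8, "ty": 0, "tz": 0, "yaw": 0},
    {"tx": -0.8, "ty": 0, "tz": 0, "yaw": 0},
    {"tx": -0.6, "ty": 0, "tz": 0, "yaw": 0},
    {"tx": -0.4, "ty": 0, "tz": 0, "yaw": 0},
    {"tx": 0, "ty": 0, "tz": 0, "yaw": 0}
  ]
}}

```text
time: 17.05
eef_pos: [0.5996, -0.1289, 0.1272]
tool_rot: [0.517, 0.484, 0.516, -0.482]
force: [0.7, -1.0, 0.5]
width: 0.0461
```

```bash
python3 -c "
from h import *
s=manip.sense();print(s['width'],s['force'],s['eef_pos'])
n='side';im=manip.capture(n);np.save('pics/side11.npy',im);cv2.imwrite(f'pics/{n}11.png',cv2.convertScaleAbs(cv2.resize(im[160:260,270:370,::-1],None,fx=5.6,fy=5.6,interpolation=cv2.INTER_CUBIC),alpha=1.6,beta=15))
br,bs=masks(im);c,a,bb=blob(br,(327,230),20);print(c,bb,cast('side',c,.038))
"
```

```text
0.04613688869393155 [ 0.72374625 -1.04962492  0.4728105 ] [ 0.59962345 -0.12886145  0.12723801]
[327.00842659 231.14288684] (316.25, 220.0, 22.75, 23.75) [ 0.59793063 -0.12958991  0.038     ]
```

View pics/side11.png

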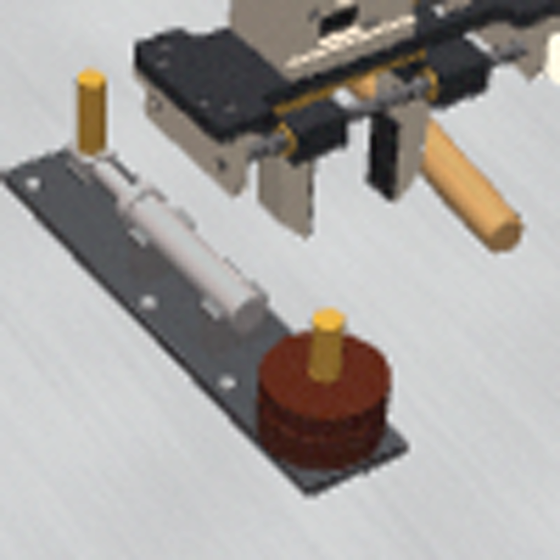

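```bash
python3 -c "
from h import *
go([.584,.0915,.1272],3.9)"
```

```text
pos [ 0.599  -0.1286  0.126 ] jawang 3.82 xdown [ 1.1e-03  1.0e-04 -1.0e+00] units [-0.05 -0.01 -8.82] rows>= 9.0 t 17.1
world turn deg 0.08 yaw units -0.01
```

>>> {"api": "carry_out", "payload": {
  "plan": [
    {"tx": 0, "ty": 0, "tz": -0.5, "yaw": 0},
    {"tx": 0, "ty": 0, "tz": -0.8, "yaw": 0},
    {"tx": 0, "ty": 0, "tz": -1, "yaw": 0},
    {"tx": 0, "ty": 0, "tz": -1, "yaw": 0},
    {"tx": 0, "ty": 0, "tz": -1, "yaw": 0},
    {"tx": 0, "ty": 0, "tz": -1, "yaw": 0},
    {"tx": 0, "ty": 0, "tz": -1, "yaw": 0},
    {"tx": 0, "ty": 0, "tz": -1, "yaw": 0},
    {"tx": 0, "ty": 0, "tz": -0.8, "yaw": 0},
    {"tx": 0, "ty": 0, "tz": -0.5, "yaw": 0},
    {"tx": 0, "ty": 0, "tz": -0.22, "yaw": 0},
    {"tx": 0, "ty": 0, "tz": 0, "yaw": 0}
  ]
}}

```text
time: 18.3
eef_pos: [0.5837, 0.0919, 0.1251]
tool_rot: [0.516, 0.483, 0.517, -0.483]
force: [-0.2, -0.1, 0.5]
width: 0.0457
```

>>> {"api": "carry_out", "payload": {
  "plan": [
    {"tx": 0, "ty": 0, "tz": 0, "yaw": 0},
    {"tx": 0, "ty": 0, "tz": 0, "yaw": 0},
    {"tx": 0, "ty": 0, "tz": 0, "yaw": 0}
  ]
}}

```text
time: 18.6
eef_pos: [0.5842, 0.0903, 0.1256]
tool_rot: [0.516, 0.484, 0.516, -0.484]
force: [0.5, -0.1, -0.3]
width: 0.0459
```

```bash
python3 -c "
from h import *
go([.584,.0915,.039],3.9)
for n in('side','top'):
  im=manip.capture(n);np.save(f'pics/{n}12.npy',im);o=(240,130) if n=='side' else (200,150);cv2.imwrite(f'pics/{n}12.png',cv2.convertScaleAbs(cv2.resize(im[o[1]:o[1]+115,o[0]:o[0]+110,::-1],None,fx=5,fy=5,interpolation=cv2.INTER_CUBIC),alpha=1.6,beta=15))
"
```

```text
pos [0.5842 0.0903 0.1256] jawang 3.72 xdown [ 2.e-04 -2.e-04 -1.e+00] units [ 3.47 -0.   -0.05] rows>= 4.0 t 18.6
world turn deg 0.18 yaw units -0.03
```

View pics/side12.png

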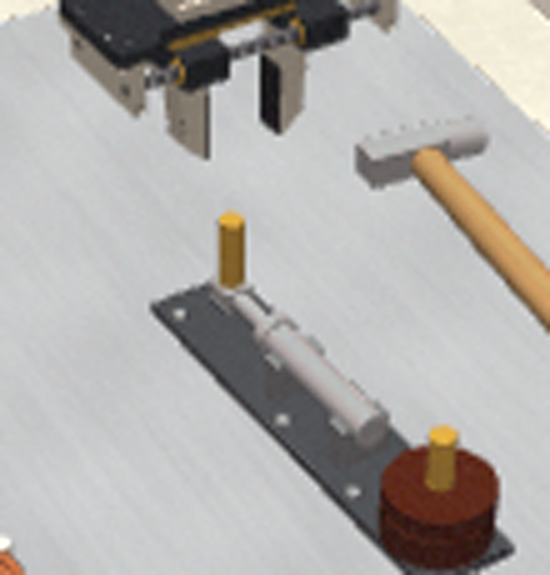

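View pics/top12.png

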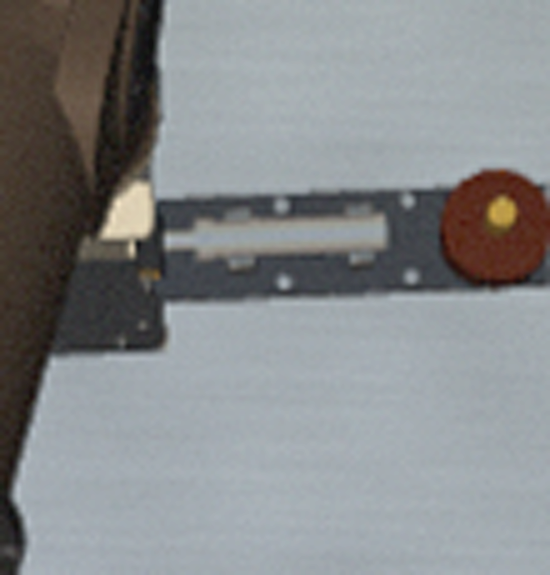

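>>> {"api": "carry_out", "payload": {
  "plan": [
    {"tx": 0.4, "ty": 0, "tz": -0.03, "yaw": 0},
    {"tx": 0.6, "ty": 0, "tz": 0, "yaw": 0},
    {"tx": 0.6, "ty": 0, "tz": 0, "yaw": 0},
    {"tx": 0.6, "ty": 0, "tz": 0, "yaw": 0},
    {"tx": 0.6, "ty": 0, "tz": 0, "yaw": 0},
    {"tx": 0.4, "ty": 0, "tz": 0, "yaw": 0},
    {"tx": 0.2, "ty": 0, "tz": 0, "yaw": 0},
    {"tx": 0, "ty": 0, "tz": 0, "yaw": 0},
    {"tx": 0, "ty": 0, "tz": 0, "yaw": 0}
  ]
}}

```text
time: 19.6
eef_pos: [0.5844, 0.092, 0.0409]
tool_rot: [0.516, 0.483, 0.516, -0.483]
force: [0.2, -0.3, -0.7]
width: 0.0462
```

```bash
python3 -c "
from h import *
go([.584,.0915,.039],3.9);s=manip.sense();print(s['force'],s['width'])
for n in('side',):
  im=manip.capture(n);o=(240,130);cv2.imwrite(f'pics/{n}13.png',cv2.convertScaleAbs(cv2.resize(im[o[1]:o[1]+115,o[0]:o[0]+110,::-1],None,fx=5,fy=5,interpolation=cv2.INTER_CUBIC),alpha=1.6,beta=15))
"
```

```text
pos [0.5844 0.092  0.0409] jawang 3.8 xdown [ 7.e-04  1.e-04 -1.e+00] units [ 0.08 -0.02  0.02] rows>= 1.0 t 19.6
world turn deg 0.1 yaw units -0.02
[ 0.18380963 -0.29068709 -0.65404637] 0.046185640384650124
```

View pics/side13.png

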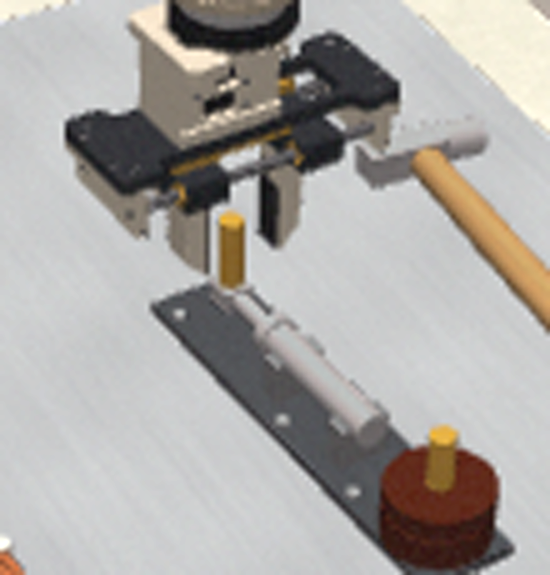

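>>> {"api": "carry_out", "payload": {
  "plan": [
    {"tx": 0.06, "ty": 0, "tz": 0, "yaw": 0},
    {"tx": 0, "ty": 0, "tz": 0, "yaw": 0},
    {"tx": 0, "ty": 0, "tz": 0, "yaw": 0},
    {"tx": 0, "ty": 0, "tz": 0, "yaw": 0},
    {"tx": 0, "ty": 0, "tz": 0, "yaw": 0},
    {"tx": 0, "ty": 0, "tz": 0, "yaw": 0},
    {"tx": 0, "ty": 0, "tz": 0, "yaw": 0},
    {"tx": 0, "ty": 0, "tz": 0, "yaw": 0}
  ],
  "fingers": 0
}}

```text
time: 20.45
eef_pos: [0.5819, 0.0921, 0.0389]
tool_rot: [0.515, 0.482, 0.517, -0.484]
force: [-6.2, -0.2, 6.0]
width: 0.0154
```

```bash
python3 -c "
from h import *
go([.584,.0915,.039],3.9);s=manip.sense();print(s['force'],s['width'])
for n in('side',):
  im=manip.capture(n);np.save('pics/side14.npy',im);o=(240,130);cv2.imwrite(f'pics/{n}14.png',cv2.convertScaleAbs(cv2.resize(im[o[1]:o[1]+115,o[0]:o[0]+110,::-1],None,fx=5,fy=5,interpolation=cv2.INTER_CUBIC),alpha=1.6,beta=15))
"
```

```text
pos [0.5819 0.0921 0.0389] jawang 3.8 xdown [-3.7e-03  4.0e-04 -1.0e+00] units [-0.01  0.08  0.03] rows>= 1.0 t 20.45
world turn deg 0.1 yaw units -0.02
[-6.18004819 -0.20305099  6.04696159] 0.015397375796180007
```

View pics/side14.png

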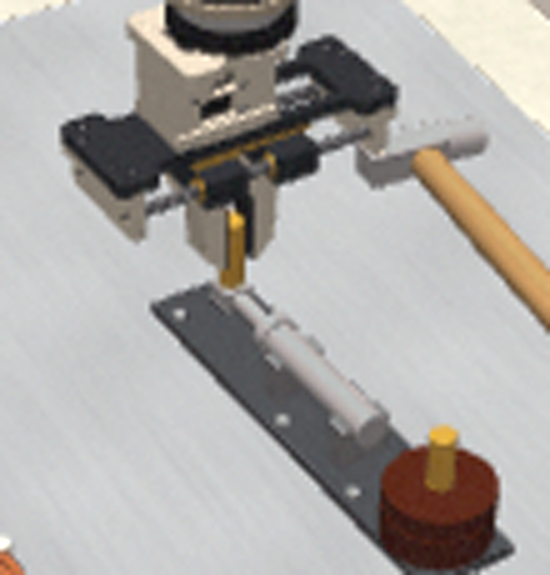

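>>> {"api": "carry_out", "payload": {
  "plan": [
    {"tx": 0, "ty": -0.09, "tz": 0, "yaw": 0},
    {"tx": 0, "ty": 0, "tz": -0.1, "yaw": 0},
    {"tx": 0, "ty": 0, "tz": -0.2, "yaw": 0},
    {"tx": 0, "ty": 0, "tz": -0.3, "yaw": 0},
    {"tx": 0, "ty": 0, "tz": -0.3, "yaw": 0},
    {"tx": 0, "ty": 0, "tz": -0.3, "yaw": 0},
    {"tx": 0, "ty": 0, "tz": -0.3, "yaw": 0},
    {"tx": 0, "ty": 0, "tz": -0.3, "yaw": 0},
    {"tx": 0, "ty": 0, "tz": -0.3, "yaw": 0},
    {"tx": 0, "ty": 0, "tz": -0.2, "yaw": 0},
    {"tx": 0, "ty": 0, "tz": 0, "yaw": 0},
    {"tx": 0, "ty": 0, "tz": 0, "yaw": 0}
  ]
}}

```text
time: 21.7
eef_pos: [0.578, 0.1475, 0.039]
tool_rot: [0.517, 0.483, 0.515, -0.484]
force: [1.4, -9.3, -2.0]
width: 0.0153
```

```bash
cat > l.py <<'E'
import sys
from h import *
s=manip.sense();print(s['eef_pos'].round(4),s['force'].round(2),s['width'].round(4),s['time'],'pulled',(s['eef_pos']-[.5819,.0921,.0389])@np.array([-.0665,.9978,0]))
k=sys.argv[1]
for n,o in(('side',(240,130)),('top',(190,160))):
  im=manip.capture(n);np.save(f'pics/{n}{k}.npy',im);cv2.imwrite(f'pics/{n}{k}.png',cv2.convertScaleAbs(cv2.resize(im[o[1]:o[1]+75,o[0]:o[0]+75,::-1],None,fx=7.5,fy=7.5,interpolation=cv2.INTER_CUBIC),alpha=1.8,beta=15))
E
python3 l.py 15
```

```text
Traceback (most recent call last):
  File "l.py", line 3, in <module>
    s=manip.sense();print(s['eef_pos'].round(4),s['force'].round(2),s['width'].round(4),s['time'],'pulled',(s['eef_pos']-[.5819,.0921,.0389])@np.array([-.0665,.9978,0]))
                                                                    ^^^^^^^^^^^^^^^^
AttributeError: 'float' object has no attribute 'round'
```

```bash
sed -i "s/s\['width'\].round(4)/round(s['width'],4)/" l.py; python3 l.py 15
```

```text
[0.578  0.1475 0.039 ] [ 1.4  -9.26 -1.99] 0.0153 21.7 pulled 0.05557657965200423
```

View pics/side15.png

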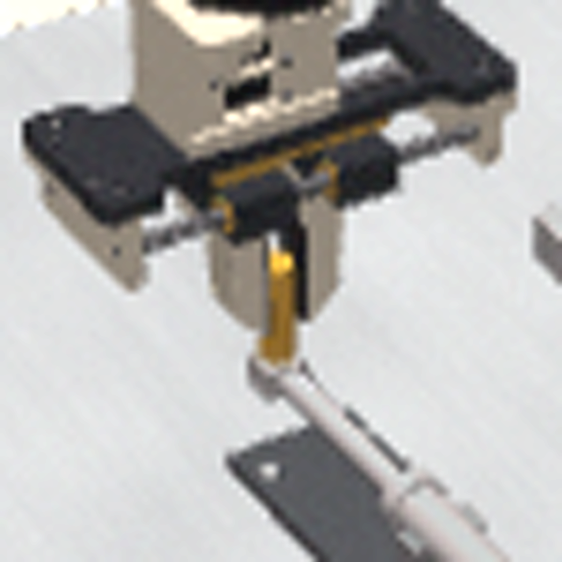

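View pics/top15.png

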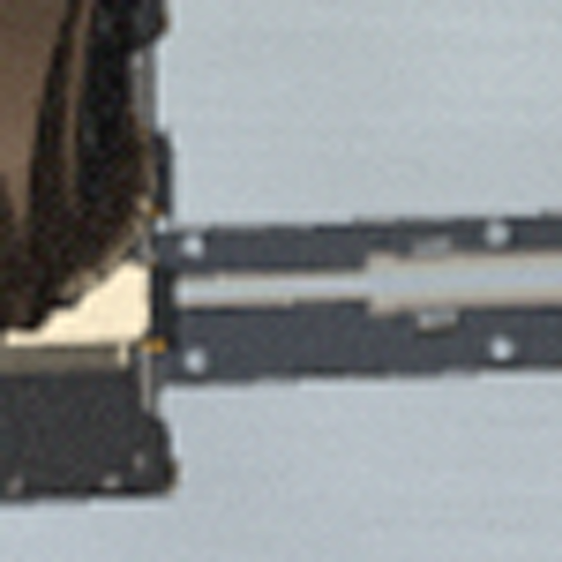

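>>> {"api": "carry_out", "payload": {
  "plan": [
    {"tx": 0, "ty": 0, "tz": -0.1, "yaw": 0},
    {"tx": 0, "ty": 0, "tz": -0.08, "yaw": 0},
    {"tx": 0, "ty": 0, "tz": 0, "yaw": 0},
    {"tx": 0, "ty": 0, "tz": 0, "yaw": 0},
    {"tx": 0, "ty": 0, "tz": 0, "yaw": 0}
  ]
}}

```text
time: 22.3
eef_pos: [0.5777, 0.1516, 0.039]
tool_rot: [0.517, 0.483, 0.515, -0.484]
force: [0.9, -8.3, -2.0]
width: 0.0154
```

```bash
python3 l.py 16; python3 -c "
import numpy as np,cv2
im=np.load('pics/side16.npy')[170:215,270:315,::-1];cv2.imwrite('pics/side16c.png',cv2.convertScaleAbs(cv2.resize(im,None,fx=12,fy=12,interpolation=cv2.INTER_CUBIC),alpha=2,beta=10))"
```

```text
[0.5777 0.1516 0.039 ] [ 0.94 -8.35 -2.04] 0.0154 22.3 pulled 0.05965047306540685
```

View pics/side16c.png

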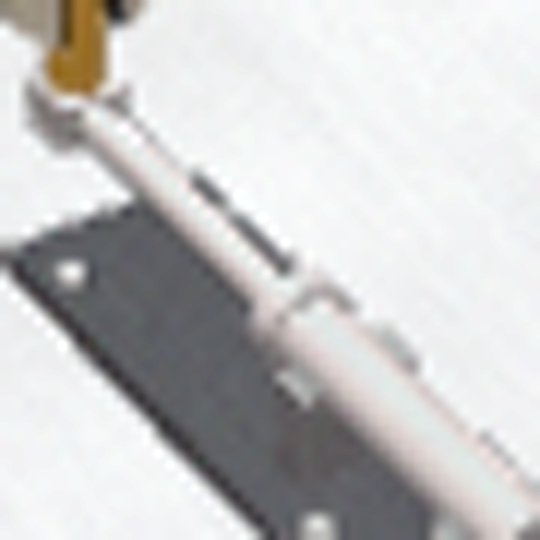

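View pics/top16.png

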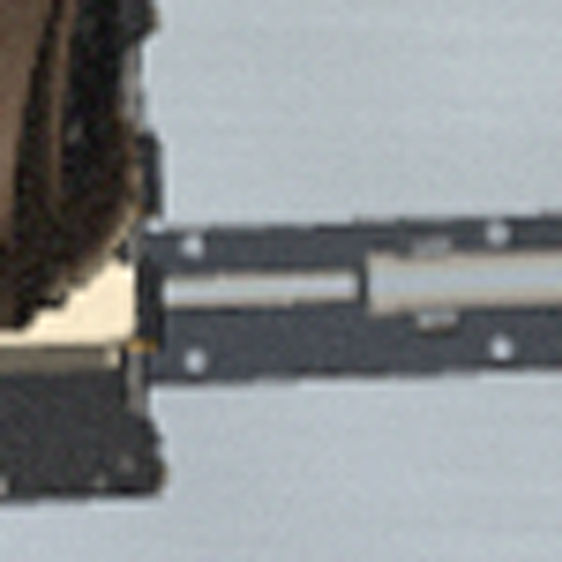

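```bash
python3 -c "
from h import *
for k in(15,16):
  im=np.load(f'pics/top{k}.npy').astype(float).mean(2)
  print(k,im[196:200,232:246].mean(0).round(0)); 
# predicted pixel of mouth & post geometry: base->mouth 175mm along y
b=np.array([.599,-.1285]);d=np.array([-.0665,.9978])
for L in(.175,.180,.185):print(L,proj('top',[*(b+d*L),.053]))
# post base displacement in side
for k in(14,15,16):
  br,bs=masks(np.load(f'pics/side{k}.npy'));m=bs.copy()
  ys,xs=np.where(m[600:780,1080:1180]);y=ys.max();print(k,(y+600)/4,xs[ys>y-8].mean()/4+270)
print(proj('side',[.583,.0911,.055]),proj('side',[.583-.0665*.06,.0911+.06*.9978,.055]))
"
```

```text
15 [80. 81. 80. 80. 81. 81. 83. 86. 90. 88. 89. 89. 89. 88.]
16 [81. 80. 80. 82. 78. 55. 28. 75. 90. 89. 88. 88. 88. 89.]
0.175 [238.60785972 196.8232642 ]
0.18 [236.87316188 196.88242549]
0.185 [235.13806294 196.94160047]
14 187.25 286.12745098039215
15 178.0 276.84139784946234
16 177.25 276.1425438596491
[285.90985292 185.60695206] [275.96830193 175.72847751]
```

>>> {"api": "carry_out", "payload": {
  "plan": [
    {"tx": 0, "ty": 0, "tz": -0.03, "yaw": 0},
    {"tx": 0, "ty": 0, "tz": 0, "yaw": 0},
    {"tx": 0, "ty": 0, "tz": 0, "yaw": 0},
    {"tx": 0, "ty": 0, "tz": 0, "yaw": 0},
    {"tx": 0, "ty": 0, "tz": 0, "yaw": 0},
    {"tx": 0, "ty": 0, "tz": 0, "yaw": 0},
    {"tx": 0, "ty": 0, "tz": 0, "yaw": 0},
    {"tx": 0, "ty": 0, "tz": 0, "yaw": 0},
    {"tx": 0, "ty": 0, "tz": 0, "yaw": 0},
    {"tx": 0, "ty": 0, "tz": 0, "yaw": 0}
  ]
}}

```text
time: 23.4
eef_pos: [0.5776, 0.1522, 0.039]
tool_rot: [0.517, 0.483, 0.515, -0.484]
force: [2.0, -8.3, -1.9]
width: 0.0151
```

```bash
python3 l.py 17; python3 -c "
from h import *
im=np.load('pics/top17.npy');print(im.astype(float).mean(2)[196:200,232:246].mean(0).round(0))
br,bs=masks(im);print(blob(br,(300,196),20), cast('top',blob(br,(300,196),20)[0],.038))
s=np.load('pics/side17.npy');br,bs=masks(s);c=blob(br,(327,230),20)[0];print(c,cast('side',c,.038))
cv2.imwrite('pics/side17c.png',cv2.convertScaleAbs(cv2.resize(s[150:260,260:370,::-1],None,fx=5,fy=5,interpolation=cv2.INTER_CUBIC),alpha=1.7,beta=10))"
```

```text
[0.5776 0.1522 0.039 ] [ 1.95 -8.26 -1.92] 0.0151 23.4 pulled 0.06028460365162226
[80. 81. 81. 81. 75. 37. 29. 75. 90. 88. 89. 88. 88. 88.]
(array([298.63041206, 195.08056197]), 378.6875, (288.25, 184.5, 21.75, 21.75)) [ 0.60083566 -0.12830926  0.038     ]
[327.00799874 231.13224956] [ 0.59795249 -0.12955142  0.038     ]
```

View pics/top17.png

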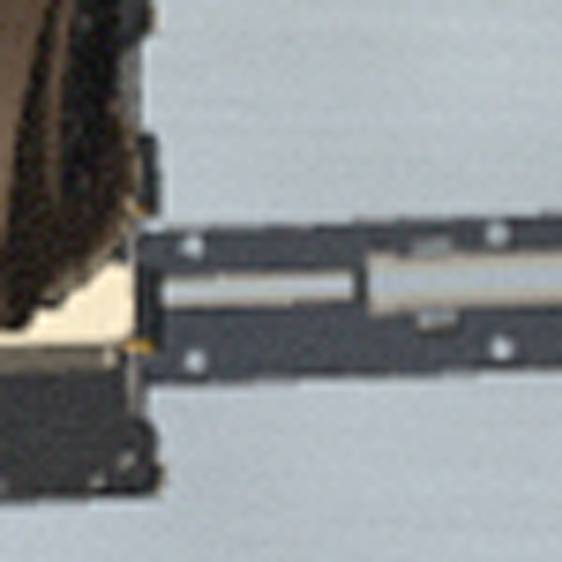

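View pics/side17c.png

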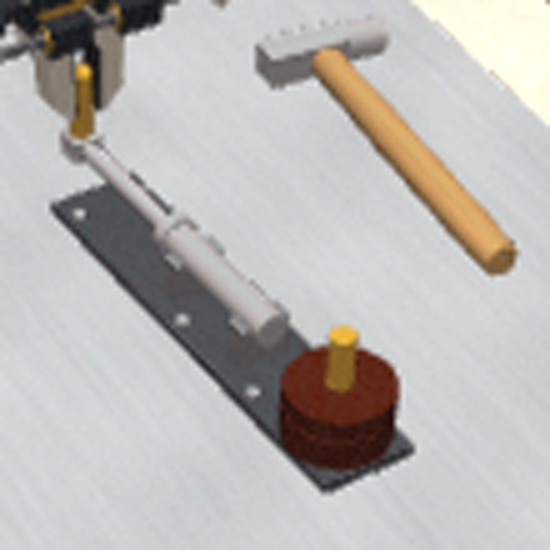

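```bash
python3 -c "
from workcell import manip
print(manip.job_done());s=manip.sense();print(s['time'],s['eef_pos'],s['force'],s['width'])"
```

```text
the job is handed in; nothing more can be done
None
the job is handed in; nothing more can be done
```

I placed the former on the jig's base and let it go. I then pulled the stop rod out to its mark and handed the job in at about 23.5 s of the 58 s, still gripping the post. No verdict was reported.

**Former:** I set it down until it touched with about 6 N before opening the fingers. In both camera views it looks flush, within about 1 mm of the base centre. I did not measure its tilt.

**Rod:** The arm readout gives 60.3 mm of pull. In the top view the visible ring is about 5 mm wide, its full width, right at the tube's mouth. The arm read about 8.3 N against the spring (9 N expected at the mark), with the fingers closed on the post at 15 mm. I waited about 0.9 s before handing in, but took no picture mid-wait to check for drift.

**Disagreements along the way:**
- **First grasp missed:** The reported tool height was about 31 mm lower than the fingertips looked in the side view. The first close went shut above the former's post without moving it. I corrected for this by camera on every later move.
- **Rod post position:** Closing on it pulled the arm about 2.5 mm sideways with about 6 N, so I shifted the arm to match before pulling.

The hammer appears unmoved in the last close-up. I kept the arm clear of the spool, bundle and stand, but did not measure them again at the end.

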